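Scrub the wash tube, then hold it up on its cam lever to drain

TASK

Scrub out the clear wash tube with the brush standing in it: two strokes, each about 4 cm up and then right back down to the bottom, never pulling the brush out, and leave the brush standing in the tube. Then swing the cam lever up to the point where the tube is lifted highest (lever straight up) and hold it there with the fingers: finish while still holding the lever, since it springs back when let go. Do not disturb the things lying about.

Things in the scene. Friction and masses are not known exactly. Their poses are not given: they have to be found in the camera images.
- stand: Fixed steel wash stand; base plate 130 (x) x 240 (y) x 12 mm thick. Origin: centre of the plate's underside, on the worktop. Its x axis points away from the robot (up to 0.35 rad turned), y along the plate to the left, z up. The tube stands over local x 0, y +55 mm; the lever is at the other end, local y -75 mm. Four upright guide rods, 6 mm thick and up to 143 mm above the worktop, stand round the tube.
- wash_tube: Clear upright tube, open at the top, 48 mm outside, 40 mm bore, on a solid steel foot 49 mm across and 14 mm high; 100 mm high in all, inner floor 18 mm above the foot's underside, thin steel band near the rim; about 0.45 kg. Origin: centre of the foot's underside, 64 mm above the worktop at rest; z up. It sits loose on the shoulders of the four guide rods (about 1.2 mm play); the cam below lifts it off them, so that it rises up to 9.5 mm as the lever turns.
- brush: Loose tube brush, about 60 g (40 to 85 g), 172 mm long, standing in the tube (3 mm play all round, so it may lean up to 0.1 rad). White ribbed head 34 mm across from 0 to 60 mm, steel stem 8 mm across to 120 mm, dark grey round handle 20 mm across from 120 to 172 mm. Origin: centre of the head's lower end; z runs along the brush to the handle. Standing at the bottom, its origin is 18 mm above the tube's origin; the tube's rim is 82 mm above the tube's inner floor.
- brush_grip (a point): Middle of the brush's grey handle, 147 mm up the brush from its lower end; axes as the brush.
- pivot (a point): Point on the cam lever's axis, in the plane in which the lever swings: stand local x 0, y -75 mm, 44 mm above the worktop. The axis runs along the stand's y axis; axes as the stand.
- knob (a point): Centre of the lever's black cylindrical knob, 24 mm diameter, 30 mm long, its flat ends facing the stand's +y and -y. It is 90 mm from pivot. It turns with the lever. The lever rod between is 10 mm thick and meets the knob in the middle of its length.
- lever: The steel lever with its hub and knob. Origin on the cam axis at pivot.
- cam (a joint): Angle of the cam and lever: 0 = at rest, knob towards the robot (stand -x) and 15 mm higher than pivot; 1.40 rad = lever straight up, where the tube is lifted highest; it turns on to a stop at 2.0, where the tube has sunk again. A spring returns it to 0 when let go; pushing the knob takes about 2 to 7 N.
- dropper: Bystander, leave alone: eye-drop bottle with green cap, 25 x 25 x 80 mm, standing behind the stand. Origin: centre of its underside.
- lens_case: Bystander, leave alone: contact lens case with two screw caps, 36 x 72 x 18 mm, behind the stand. Origin: centre of its underside.
- trial_lens: Bystander, leave alone: trial lens in a black ring with a short handle, 39 x 54 x 6 mm, in front of the stand. Origin: centre of its underside.
- loose_penlight: Bystander, leave alone: black penlight, 17 x 114 x 19 mm, lying to the left in front.
- loose_gauze: Bystander, leave alone: flat sealed gauze pack, 55 x 95 x 9 mm, at the right.
- loose_dish: Bystander, leave alone: steel kidney dish, 104 x 200 x 33 mm, at the left in front of the sink.

How it is judged:
On the way, in this order (a step that is already met when the one before it is completed fails the run):
1. brush raised at least 28 mm from the tube's floor (z of brush in the frame of wash_tube above 0.046 m), for 0.03 s.
2. brush back down at the bottom (within 6 mm) (z of brush in the frame of wash_tube below 0.024 m), for 0.03 s.
3. brush raised a second time (z of brush in the frame of wash_tube above 0.046 m), for 0.03 s.
4. brush back down a second time (z of brush in the frame of wash_tube below 0.024 m), for 0.03 s.
5. lever raised to the highest lift (value of joint cam between 1.2 and 1.6 rad and z of wash_tube in the frame of stand above 0.0728 m), for 0.2 s.
At the end, for the whole second after the job is handed in: The fingers hold the lever (over 0.5 N), still, within 0.2 rad of straight up (cam 1.2 to 1.6); the tube is upright between its rods, lifted by the cam at least 8.3 mm off its seat; the brush stands at the tube's bottom (within 6 mm), let go; the robot touches neither (all of step 5 and z of wash_tube in the frame of stand below 0.077 m and angle between wash_tube's own z axis and vertical below 0.1 rad and horizontal distance between wash_tube and pivot below 0.135 m and velocity of joint cam between -0.1 and 0.1 rad/s and horizontal distance between brush and wash_tube below 0.008 m and z of brush in the frame of wash_tube between 0.014 and 0.024 m and angle between brush's own z axis and vertical below 0.25 rad and contact force between the fingers and lever above 0.5 N and contact force between each of the fingers, the arm and wash_tube below 0.3 N and contact force between each of the fingers, the arm and brush below 0.3 N); the arm keeps its last pose, push and grip.
It fails at once if the brush is pulled out of the tube (lower end more than 72 mm above the tube's inner floor) (z of brush in the frame of wash_tube above 0.09 m).
It fails at once if a bystander is moved more than 3 cm (distance of any of dropper, lens_case, trial_lens, loose_penlight, loose_gauze, loose_dish from where it was at the start of the episode above 0.03 m).
It fails at once if the dropper bottle is knocked over (angle between dropper's own z axis and vertical above 0.6 rad).
It also fails if it takes over 51 s, if anything falls off the work surface, if the arm or the gripper's body presses on something with over 40 N, if the wrist force passes 120 N, or if a joint passes its speed limit or range.

ROBOT

A 6-joint arm with a two-finger parallel gripper is mounted at the origin on a cart in front of the work surface, level with it; the furniture and walls round the work are solid. World frame = base frame: x ahead of the robot, y to its left, z up, the work surface at z = 0. Lengths are in m, angles in rad, forces in N, time in s.
With the tool pointing down it reaches from about 0.35 to 0.725 m from the base axis. Payload 4.3 kg.
Tool frame: the origin (TCP) lies at the very end of the fingers, on their centre line; the grasp point (between the pads) lies 19 mm behind it; z points along the fingers, y is the line along which they close (so a half turn about z gives the same grasp; the last joint's range is limited). The gripper opens to 85 mm and grips with 20 to 120 N. Pads are 22 mm wide; open, the fingers measure 114 mm over their backs; the gripper's body (76 mm by 85 mm) begins 54 mm behind the grasp point. The pads swing forward as they close: fully open they stand 13 mm farther back than shut.
Start: joints at [1.236, 0.377, 0.081, 1.274, 0, 1.46], TCP at [0.128, 0.561, 0.231] pointing down, gripper open.
Joint ranges: [-2.72, 2.72], [-0.84, 1.66], [-1.02, 1.22], [-1.77, 2.12], [-1.37, 1.28], [-3.14, 3.14]. Speed limits (rad/s): [2.57, 2.57, 3.14, 3.14, 3.14, 3.14].

INTERFACE

Orientations are given as a rotation vector (axis times angle).
In Python, from bench import ctrl, vision, close_job gives the robot as it stands.
- The arm moves only by the tool carry_out, never from a script. Its arguments are lists of equal length, an entry for each row: "grip": the opening in per cent of the stroke, from 0 (shut) to 100 (fully open); "dp": the shift along the tool's x, y, z as a fraction of full scale, a list of three; "turn": the turn, a rotation vector about the tool's x, y, z as a fraction of full scale, a list of three. In form: {"grip": [grip, ...], "dp": [[tx, ty, tz], ...], "turn": [[ax, ay, az], ...]}. A call has 1 to 20 rows; each row shifts and turns the commanded pose from where the row before left it, along the tool's axes as they then stand; what a row does not reach is not made up. Full scale, the value 1, is 0.02 m for a shift and 90 degrees for a turn. A row lasts 1/8 s, in which the tool goes at most 62.5 mm and 10.7 degrees, less where a joint would pass 70% of its speed; a pose out of reach is approached as far as the arm can. A call with a number of a shift or a turn outside -1 to 1 is refused whole. A call with a gripper value outside its range is refused whole. The fingers move at their own pace and stop on an object; the grip force is fixed at half the most. Time passes only in rows, so rows that do not move let the fingers close. It gives the time, the measured TCP pose, the force, the opening and the grip force at its end, in the units of the state.
- ctrl.sense(): the state, without advancing time (a new reading comes with each control period).
- vision.grab_frame(name): name is "side" or "top"; returns the picture (420x560x3 uint8, red, green, blue); there is no depth.
- vision.camera_params(name): a dict with "intrinsics" (3x3 intrinsics, pixels), "dist" ([k1, k2, p1, p2, k3] as OpenCV has them; the pictures are not rectified), "rvec" (rotation vector, rad) and "tvec" (3), from world to camera coordinates, as OpenCV has them. Camera axes: x right, y down, z forward; pixel columns grow to the right and rows downward; lengths in m; the calibration is good to about 2 mm. A picture is of the moment at which its call begins. camera_params takes no time and is no camera call.
- close_job(): hands the job in; it is judged then, once.
The state is a dict: "time_s": time; "joint_pos": joint angles; "joint_vel": joint speeds; "joint_efforts": joint torques, N m; "eef_pos": TCP position; "tcp_rot": TCP orientation; "ft_force": force on the tool from outside, world axes, zero at the start; "moment": the same for the moment, N m; "width": opening from 0.0 (shut) to 1.0 (fully open); "finger_force": force on a finger pad.
Only numpy, scipy, OpenCV 4.12 (cv2) and the standard library are available. Lean on these libraries where they do the work, as an engineer would, in place of code of your own. Each camera call takes 0.05 s, during which the arm holds its last target. There are 200 camera calls.

## Working session

There is one attempt and no reset: what is moved stays moved. The work goes in short steps, Python scripts to look and compute and a tool call to move; the robot and the scene stay as the last step left them, time stands still between calls to the robot, and variables do not carry over. Pictures are saved under pics/ and viewed, at most 10 in all, crops included, and the job is handed in when it is done.

Besides the shell and the picture viewer there is one more tool, called after ">>>" as name(argument=value, ...), one argument or row to a line, values as JSON. carry_out: Moves the arm, as the interface text tells. Its arguments: {"type":"object","properties":{"grip":{"type":"array"},"dp":{"type":"array"},"turn":{"type":"array"}},"required":["grip","dp","turn"]}

```bash
mkdir -p pics
python3 - <<'E'
from bench import ctrl, vision
import cv2
s=ctrl.sense(); print({k:s[k] for k in('time_s','eef_pos','tcp_rot','ft_force','width')})
for n in('side','top'):
    im=vision.grab_frame(n); cv2.imwrite(f'pics/{n}0.png',im[:,:,::-1]); p=vision.camera_params(n); print(n,p)
E
```

```text
{'time_s': 0.0, 'eef_pos': array([0.12793846, 0.55992949, 0.23034953]), 'tcp_rot': array([-3.52298055e-01, -3.12131104e+00,  3.09566005e-03]), 'ft_force': array([0.12322156, 0.18988397, 0.34150724]), 'width': 0.9984658241878916}
side {'intrinsics': array([[463.12806151,   0.        , 280.69422873],
       [  0.        , 463.12806151, 213.73727057],
       [  0.        ,   0.        ,   1.        ]]), 'dist': array([-0.0069298,  0.       ,  0.       ,  0.       ,  0.       ]), 'rvec': array([ 0.98305244, -2.68829347,  0.71964096]), 'tvec': array([0.4671296 , 0.33105644, 1.22845916])}
top {'intrinsics': array([[452.39067035,   0.        , 281.95637379],
       [  0.        , 452.39067035, 214.42083082],
       [  0.        ,   0.        ,   1.        ]]), 'dist': array([-0.10255959,  0.        ,  0.        ,  0.        ,  0.        ]), 'rvec': array([ 2.18414545, -2.14099428,  0.09703846]), 'tvec': array([0.07443012, 0.59176048, 1.33593154])}
```

View pics/side0.png

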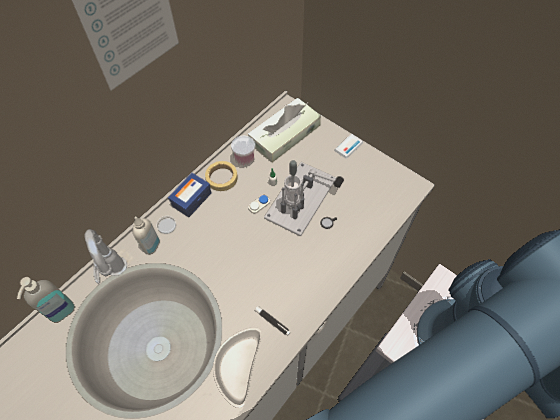

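View pics/top0.png

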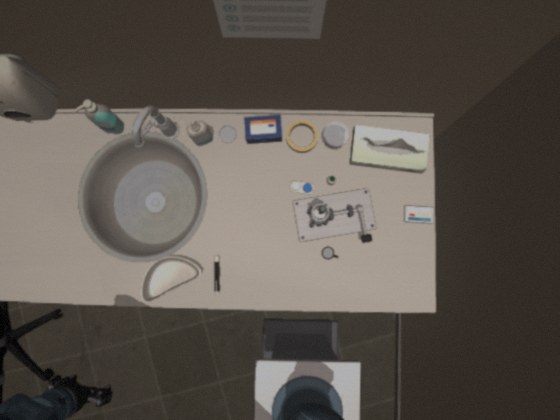

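The stand is at about (303,200) in the side view, with the handle near (292,168) and the knob near (338,183). In the top view the stand is at (334,214), the handle at about (320,206) and the knob at (366,238). I'll enlarge both.

Run:
```python
import cv2, numpy as np
a=cv2.imread('pics/side0.png')[145:245,255:355]; b=cv2.imread('pics/top0.png')[165:265,285:385]
f=lambda i:cv2.convertScaleAbs(cv2.resize(i,(400,400),interpolation=cv2.INTER_CUBIC),alpha=1.4)
o=np.hstack([f(a),f(b)])
for k in range(0,100,10):
  for off in(0,400):
    cv2.line(o,(off+4*k,0),(off+4*k,6),(0,0,255),1)
  cv2.line(o,(0,4*k),(6,4*k),(0,0,255),1); cv2.line(o,(400,4*k),(406,4*k),(0,0,255),1)
cv2.imwrite('pics/crop0.png',o)
```

```text
(no output)
```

View pics/crop0.png

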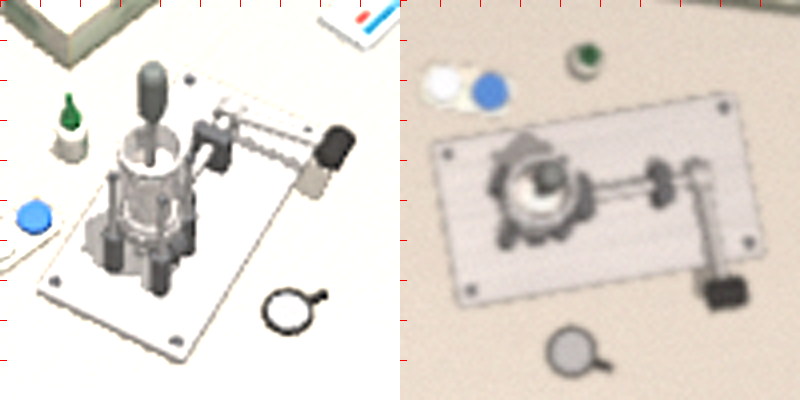

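The crop shows three clear plate corners in the side view and all four in the top view. The handle is at side crop (152,92) and top crop (550,177), and the knob at side (334,148) and top (726,293). I'll fit the stand pose and triangulate.

```bash
cat > h.py <<'E'
import numpy as np, cv2, json
from scipy.optimize import least_squares
from scipy.spatial.transform import Rotation as R
from bench import vision
P={n:vision.camera_params(n) for n in('side','top')}
def proj(n,X):
    p=P[n]; return cv2.projectPoints(np.atleast_2d(np.float64(X)),p['rvec'],p['tvec'],p['intrinsics'],p['dist'])[0][:,0]
def tri(obs):  # {cam:(u,v)}
    r=least_squares(lambda X:np.concatenate([proj(n,X)[0]-obs[n] for n in obs]),[.5,0,.1]); return r.x,np.abs(r.fun).max()
def stand(p): # local->world
    c,s=np.cos(p[2]),np.sin(p[2]); return lambda L:np.atleast_2d(L)@np.array([[c,s,0],[-s,c,0],[0,0,1]])+[p[0],p[1],0]
E
python3 - <<'E'
from h import *
S=lambda u,v:(u/4+255-.4,v/4+145-.4)
T=lambda u,v:((u-400)/4+285-.4,v/4+165-.4)
top={(1,1):T(432,143),(1,-1):T(733,93),(-1,-1):T(764,255),(-1,1):T(460,306)}
side={(1,1):S(40,292),(-1,1):S(185,361),(1,-1):S(188,68)}
# side assignment by permutation check
from itertools import permutations
C=[(1,1),(1,-1),(-1,-1),(-1,1)]
def L(c): return [c[0]*.065,c[1]*.12,.012]
def fit(cams):
    def f(p):
        w=stand(p);r=[]
        for n,d in cams:
            for c,u in d.items(): r.append(proj(n,w(L(c)))[0]-u)
        return np.concatenate(r)
    return least_squares(f,[.5,0,0])
r=fit([('top',top)]);print('top',r.x,np.abs(r.fun).max())
for k in C: print(k,proj('side',stand(r.x)(L(k)))[0])
sp=[S(40,292),S(185,361),S(188,68)]
sd={}
for u in sp:
    k=min(C,key=lambda k:np.linalg.norm(proj('side',stand(r.x)(L(k)))[0]-u)); sd[k]=u
r=fit([('top',top),('side',sd)]);print('both',r.x,r.fun.round(1))
w=stand(r.x); print('tube',w([0,.055,.064]),'pivot',w([0,-.075,.044]),'knob0',w([-np.sqrt(.09**2-.015**2),-.075,.059]),'knobup',w([0,-.075,.134]))
print('handle',tri({'side':S(152,92),'top':T(550,177)}))
print('knob',tri({'side':S(334,148),'top':T(726,293)}))
print('pred knob px',proj('side',w([-.0887,-.075,.059])),proj('top',w([-.0887,-.075,.059])))
print('pred grip px',proj('side',w([0,.055,.229])),proj('top',w([0,.055,.229])), 'T',T(550,177),S(152,92))
E
```

```text
top [ 0.59558569 -0.0730492   0.18584649] 0.7147084229692382
(1, 1) [262.44372107 216.65454275]
(1, -1) [300.09479595 161.09328977]
(-1, -1) [335.88342229 177.12920532]
(-1, 1) [300.02048045 235.25282056]
both [ 0.59386863 -0.07399123  0.18827639] [-0.5  0.3  0.9 -0.1  1.   0.8 -0.2  1.3 -1.5 -0.8 -0.1  0.5 -1.  -0.4]
tube [[ 0.58357449 -0.01996318  0.064     ]] pivot [[ 0.60790608 -0.14766586  0.044     ]] knob0 [[ 0.52073309 -0.16427519  0.059     ]] knobup [[ 0.60790608 -0.14766586  0.134     ]]
handle (array([ 0.58583002, -0.0201984 ,  0.22924542]), np.float64(0.19605190531200378))
knob (array([ 0.52209073, -0.16345821,  0.06141722]), np.float64(0.17853938777153644))
pred knob px [[338.35176616 182.09254593]] [[366.32223855 238.48949533]]
pred grip px [[292.99962523 168.13053024]] [[322.09723554 209.88611421]] T (322.1, 208.85) (292.6, 167.6)
```

The stand fit agrees with the independent triangulations to about 2 mm: the handle centre is at (0.585,-0.020,0.229) and the knob at (0.521,-0.164,0.060). I'll rise, yaw to the stand's angle and travel.

>>> carry_out(
  grip=[100, 100, 100, 100, 100, 100, 100, 100, 100, 100, 100, 100, 100, 100, 100, 100, 100, 100, 100, 100],
  dp=[
    [0, 0, -1],
    [0, 0, -1],
    [0, 0, -1],
    [0, 0, -0.5],
    [-0.46, -0.885, 0],
    [-0.46, -0.885, 0],
    [-0.46, -0.885, 0],
    [-0.46, -0.885, 0],
    [-0.46, -0.885, 0],
    [-0.46, -0.885, 0],
    [-0.46, -0.885, 0],
    [-0.46, -0.885, 0],
    [-0.46, -0.885, 0],
    [-0.46, -0.885, 0],
    [-0.46, -0.885, 0],
    [-0.46, -0.885, 0],
    [-0.46, -0.885, 0],
    [-0.46, -0.885, 0],
    [-0.46, -0.885, 0],
    [-0.46, -0.885, 0],
  ],
  turn=[
    [0, 0, -0.066],
    [0, 0, -0.066],
    [0, 0, -0.066],
    [0, 0, -0.066],
    [0, 0, 0],
    [0, 0, 0],
    [0, 0, 0],
    [0, 0, 0],
    [0, 0, 0],
    [0, 0, 0],
    [0, 0, 0],
    [0, 0, 0],
    [0, 0, 0],
    [0, 0, 0],
    [0, 0, 0],
    [0, 0, 0],
    [0, 0, 0],
    [0, 0, 0],
    [0, 0, 0],
    [0, 0, 0],
  ],
)

```text
time_s: 2.6
eef_pos: [0.3268, 0.3091, 0.3014]
tcp_rot: [-0.298, 3.127, 0.0]
ft_force: [0.8, 0.3, 0.4]
width: 1.0
finger_force: 0.0
```

>>> carry_out(
  grip=[100, 100, 100, 100, 100, 100, 100, 100, 100, 100, 100, 100, 100, 100, 100, 100, 100, 100],
  dp=[
    [-0.46, -0.885, 0],
    [-0.46, -0.885, 0],
    [-0.46, -0.885, 0],
    [-0.46, -0.885, 0],
    [-0.46, -0.885, 0],
    [-0.46, -0.885, 0],
    [-0.46, -0.885, 0],
    [-0.46, -0.885, 0],
    [-0.46, -0.885, 0],
    [-0.46, -0.885, 0],
    [-0.46, -0.885, 0],
    [-0.46, -0.885, 0],
    [-0.46, -0.885, 0],
    [-0.46, -0.885, 0],
    [-0.46, -0.885, 0],
    [-0.46, -0.885, 0],
    [-0.46, -0.885, 0],
    [0, 0, 0],
  ],
  turn=[
    [0, 0, 0],
    [0, 0, 0],
    [0, 0, 0],
    [0, 0, 0],
    [0, 0, 0],
    [0, 0, 0],
    [0, 0, 0],
    [0, 0, 0],
    [0, 0, 0],
    [0, 0, 0],
    [0, 0, 0],
    [0, 0, 0],
    [0, 0, 0],
    [0, 0, 0],
    [0, 0, 0],
    [0, 0, 0],
    [0, 0, 0],
    [0, 0, 0],
  ],
)

```text
time_s: 4.85
eef_pos: [0.5375, 0.0431, 0.3009]
tcp_rot: [0.295, -3.128, -0.0]
ft_force: [0.5, -0.2, 0.6]
width: 0.997
finger_force: 0.0
```

```bash
cat >> h.py <<'E'
def to(t,yaw=None,tilt=0):
    """remaining shift (full-scale units, tool axes) and turn to target"""
    from bench import ctrl
    s=ctrl.sense(); Q=R.from_rotvec(s['tcp_rot']); d=np.array(t)-s['eef_pos']
    print('t',round(s['time_s'],2),'pos',s['eef_pos'].round(4),'F',s['ft_force'].round(1),'w',round(s['width'],3),'ff',s['finger_force'])
    print('axes\n',Q.as_matrix().round(3)); print('dp total',(Q.inv().apply(d)/.02).round(2))
    if yaw is not None:
        y=[-np.sin(yaw),np.cos(yaw),0]; z=[np.sin(tilt)*np.cos(yaw),np.sin(tilt)*np.sin(yaw),-np.cos(tilt)]
        G=R.from_matrix(np.c_[np.cross(y,z),y,z]); print('turn total',((Q.inv()*G).as_rotvec()/(np.pi/2)).round(3))
E
python3 -c "
from h import *
to([.585,-.020,.211],.188)
im=vision.grab_frame('side');cv2.imwrite('pics/s1.png',cv2.resize(im[90:250,230:390,::-1],(560,560)))"
```

```text
t 4.85 pos [0.5375 0.0431 0.3009] F [ 0.5 -0.2  0.6] w 0.997 ff 0.0
axes
 [[-0.982 -0.187 -0.   ]
 [-0.187  0.982  0.   ]
 [ 0.     0.    -1.   ]]
dp total [-1.74 -3.54  4.5 ]
turn total [ 0. -0.  0.]
```

>>> carry_out(
  grip=[100, 100, 100, 100, 100, 100, 100, 100, 100, 100, 100],
  dp=[
    [-0.43, -0.88, 0],
    [-0.43, -0.88, 0],
    [-0.44, -0.89, 0],
    [-0.44, -0.89, 0],
    [0, 0, 0],
    [0, 0, 0.9],
    [0, 0, 0.9],
    [0, 0, 0.9],
    [0, 0, 0.9],
    [0, 0, 0.9],
    [0, 0, 0],
  ],
  turn=[
    [0, 0, 0],
    [0, 0, 0],
    [0, 0, 0],
    [0, 0, 0],
    [0, 0, 0],
    [0, 0, 0],
    [0, 0, 0],
    [0, 0, 0],
    [0, 0, 0],
    [0, 0, 0],
    [0, 0, 0],
  ],
)

```text
time_s: 6.28
eef_pos: [0.5827, -0.0182, 0.21]
tcp_rot: [0.298, -3.124, -0.002]
ft_force: [-0.4, 0.2, -0.0]
width: 0.998
finger_force: 0.0
```

```bash
python3 -c "
from h import *
to([.585,-.020,.211],.188)
im=vision.grab_frame('side');a=cv2.resize(im[90:230,230:370,::-1],(400,400))
im=vision.grab_frame('top');b=cv2.resize(im[160:260,280:380,::-1],(400,400));cv2.imwrite('pics/s2.png',np.hstack([a,b]))"
```

```text
t 6.28 pos [ 0.5827 -0.0182  0.21  ] F [-0.4  0.2 -0. ] w 0.998 ff 0.0
axes
 [[-0.982 -0.189 -0.003]
 [-0.189  0.982  0.001]
 [ 0.003  0.001 -1.   ]]
dp total [-0.09 -0.11 -0.05]
turn total [ 0.001 -0.002  0.001]
```

View pics/s2.png

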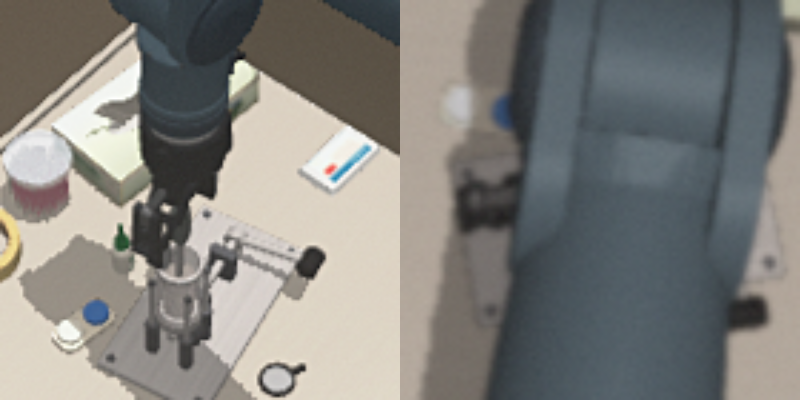

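The handle sits between the two open fingers, at about (180,215) in the left half. I'll centre and close.

>>> carry_out(
  grip=[100, 0, 0, 0, 0, 0, 0, 0],
  dp=[
    [-0.1, -0.1, 0],
    [0, 0, 0],
    [0, 0, 0],
    [0, 0, 0],
    [0, 0, 0],
    [0, 0, 0],
    [0, 0, 0],
    [0, 0, 0],
  ],
  turn=[
    [0, 0, 0],
    [0, 0, 0],
    [0, 0, 0],
    [0, 0, 0],
    [0, 0, 0],
    [0, 0, 0],
    [0, 0, 0],
    [0, 0, 0],
  ],
)

```text
time_s: 7.38
eef_pos: [0.5865, -0.02, 0.2115]
tcp_rot: [-0.298, 3.127, 0.001]
ft_force: [-0.6, 0.8, 1.9]
width: 0.221
finger_force: 58.5
```

>>> carry_out(
  grip=[0, 0, 0, 0, 0, 0],
  dp=[
    [0, 0, -0.4],
    [0, 0, -0.4],
    [0, 0, -0.4],
    [0, 0, -0.4],
    [0, 0, -0.4],
    [0, 0, 0],
  ],
  turn=[
    [0, 0, 0],
    [0, 0, 0],
    [0, 0, 0],
    [0, 0, 0],
    [0, 0, 0],
    [0, 0, 0],
  ],
)

```text
time_s: 8.12
eef_pos: [0.587, -0.0204, 0.2522]
tcp_rot: [-0.298, 3.126, -0.0]
ft_force: [0.7, 0.2, -0.3]
width: 0.218
finger_force: 58.5
```

```bash
python3 -c "
from h import *
to([.585,-.020,.211],.188)
im=vision.grab_frame('side');cv2.imwrite('pics/s3.png',cv2.resize(im[140:230,250:340,::-1],(540,540),interpolation=cv2.INTER_CUBIC))"
```

```text
t 8.12 pos [ 0.587  -0.0204  0.2522] F [ 0.7  0.2 -0.3] w 0.218 ff 58.53615581989288
axes
 [[-0.982 -0.189  0.002]
 [-0.189  0.982 -0.   ]
 [-0.002 -0.    -1.   ]]
dp total [0.1  0.04 2.06]
turn total [-0.     0.001  0.001]
```

View pics/s3.png

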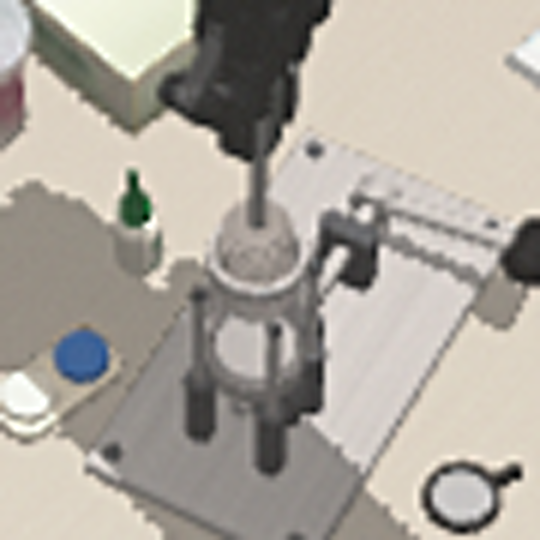

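The brush head has risen to the rim, at about (258,235), and the tube is still seated. Next: back down, then the second stroke.

>>> carry_out(
  grip=[0, 0, 0, 0, 0, 0, 0],
  dp=[
    [0, 0, 0.4],
    [0, 0, 0.4],
    [0, 0, 0.4],
    [0, 0, 0.4],
    [0, 0, 0.4],
    [0, 0, 0],
    [0, 0, 0],
  ],
  turn=[
    [0, 0, 0],
    [0, 0, 0],
    [0, 0, 0],
    [0, 0, 0],
    [0, 0, 0],
    [0, 0, 0],
    [0, 0, 0],
  ],
)

```text
time_s: 9.05
eef_pos: [0.5868, -0.0203, 0.2115]
tcp_rot: [-0.298, 3.126, -0.0]
ft_force: [1.2, -0.3, 0.8]
width: 0.215
finger_force: 58.7
```

>>> carry_out(
  grip=[0, 0],
  dp=[
    [0, 0, 0.06],
    [0, 0, 0],
  ],
  turn=[
    [0, 0, 0],
    [0, 0, 0],
  ],
)

```text
time_s: 9.3
eef_pos: [0.5871, -0.0202, 0.2114]
tcp_rot: [-0.298, 3.125, -0.0]
ft_force: [0.0, 0.3, 5.4]
width: 0.218
finger_force: 59.3
```

>>> carry_out(
  grip=[0, 0, 0, 0, 0, 0],
  dp=[
    [0, 0, -0.4],
    [0, 0, -0.4],
    [0, 0, -0.4],
    [0, 0, -0.4],
    [0, 0, -0.4],
    [0, 0, 0],
  ],
  turn=[
    [0, 0, 0],
    [0, 0, 0],
    [0, 0, 0],
    [0, 0, 0],
    [0, 0, 0],
    [0, 0, 0],
  ],
)

```text
time_s: 10.05
eef_pos: [0.587, -0.0204, 0.251]
tcp_rot: [-0.298, 3.126, -0.0]
ft_force: [0.3, 0.7, -0.4]
width: 0.215
finger_force: 58.8
```

>>> carry_out(
  grip=[0, 0, 0, 0, 0, 0, 0, 0],
  dp=[
    [0, 0, 0.4],
    [0, 0, 0.4],
    [0, 0, 0.4],
    [0, 0, 0.4],
    [0, 0, 0.4],
    [0, 0, 0],
    [0, 0, 0],
    [0, 0, 0],
  ],
  turn=[
    [0, 0, 0],
    [0, 0, 0],
    [0, 0, 0],
    [0, 0, 0],
    [0, 0, 0],
    [0, 0, 0],
    [0, 0, 0],
    [0, 0, 0],
  ],
)

```text
time_s: 11.05
eef_pos: [0.5868, -0.0202, 0.2114]
tcp_rot: [-0.298, 3.125, -0.0]
ft_force: [-2.3, 0.0, 7.2]
width: 0.22
finger_force: 59.4
```

Floor contact shows as 5–7 N. I'll release and lift clear.

>>> carry_out(
  grip=[100, 100, 100, 100, 100, 100, 100, 100, 100, 100, 100, 100],
  dp=[
    [0, 0, 0],
    [0, 0, 0],
    [0, 0, 0],
    [0, 0, 0],
    [0, 0, 0],
    [0, 0, -0.5],
    [0, 0, -0.9],
    [0, 0, -0.9],
    [0, 0, -0.9],
    [0, 0, -0.9],
    [0, 0, -0.9],
    [0, 0, 0],
  ],
  turn=[
    [0, 0, 0],
    [0, 0, 0],
    [0, 0, 0],
    [0, 0, 0],
    [0, 0, 0],
    [0, 0, 0],
    [0, 0, 0],
    [0, 0, 0],
    [0, 0, 0],
    [0, 0, 0],
    [0, 0, 0],
    [0, 0, 0],
  ],
)

```text
time_s: 12.55
eef_pos: [0.5875, -0.0204, 0.3123]
tcp_rot: [-0.297, 3.123, -0.001]
ft_force: [0.9, 0.8, 0.1]
width: 1.002
finger_force: 0.0
```

```bash
python3 -c "
from h import *
to([.521,-.164,.30],.188); to([.521,-.164,.041],.188)"
```

```text
t 12.55 pos [ 0.5875 -0.0204  0.3123] F [0.9 0.8 0.1] w 1.002 ff 0.0
axes
 [[-0.982 -0.189  0.004]
 [-0.189  0.982 -0.   ]
 [-0.004 -0.001 -1.   ]]
dp total [ 4.62 -6.42  0.6 ]
turn total [-0.001  0.003  0.001]
t 12.55 pos [ 0.5875 -0.0204  0.3123] F [0.9 0.8 0.1] w 1.002 ff 0.0
axes
 [[-0.982 -0.189  0.004]
 [-0.189  0.982 -0.   ]
 [-0.004 -0.001 -1.   ]]
dp total [ 4.67 -6.41 13.55]
turn total [-0.001  0.003  0.001]
```

>>> carry_out(
  grip=[70, 70, 70, 70, 70, 70, 70, 70, 70, 70, 70, 70, 70, 70, 70, 70, 70, 70, 70],
  dp=[
    [0.58, -0.8, 0],
    [0.58, -0.8, 0],
    [0.58, -0.8, 0],
    [0.58, -0.8, 0],
    [0.58, -0.8, 0],
    [0.58, -0.8, 0],
    [0.58, -0.8, 0],
    [0.58, -0.8, 0],
    [0, 0, 0.95],
    [0, 0, 0.95],
    [0, 0, 0.95],
    [0, 0, 0.95],
    [0, 0, 0.95],
    [0, 0, 0.95],
    [0, 0, 0.95],
    [0, 0, 0.95],
    [0, 0, 0.95],
    [0, 0, 0.95],
    [0, 0, 0],
  ],
  turn=[
    [0, 0, 0],
    [0, 0, 0],
    [0, 0, 0],
    [0, 0, 0],
    [0, 0, 0],
    [0, 0, 0],
    [0, 0, 0],
    [0, 0, 0],
    [0, 0, 0],
    [0, 0, 0],
    [0, 0, 0],
    [0, 0, 0],
    [0, 0, 0],
    [0, 0, 0],
    [0, 0, 0],
    [0, 0, 0],
    [0, 0, 0],
    [0, 0, 0],
    [0, 0, 0],
  ],
)

```text
time_s: 14.92
eef_pos: [0.518, -0.1634, 0.1187]
tcp_rot: [0.297, -3.125, -0.003]
ft_force: [-0.4, 0.0, 0.6]
width: 0.702
finger_force: 0.0
```

```bash
python3 -c "
from h import *
to([.521,-.164,.041],.188)
im=vision.grab_frame('side');a=cv2.resize(im[140:240,260:360,::-1],(600,600),interpolation=cv2.INTER_CUBIC);cv2.imwrite('pics/s4.png',a)"
```

```text
t 14.93 pos [ 0.518  -0.1634  0.1187] F [-0.4  0.   0.6] w 0.702 ff 0.0
axes
 [[-0.982 -0.189 -0.003]
 [-0.189  0.982  0.001]
 [ 0.003  0.002 -1.   ]]
dp total [-0.15 -0.07  3.88]
turn total [ 0.001 -0.002  0.001]
```

View pics/s4.png

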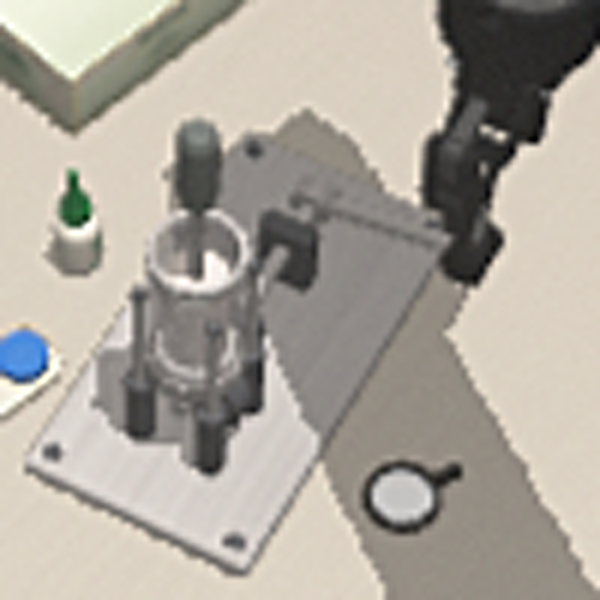

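The brush stands upright in the tube at (198,165), and the fingers are above the knob at (478,255). I'll descend and close.

>>> carry_out(
  grip=[70, 70, 70, 70, 70, 70, 70],
  dp=[
    [-0.14, -0.07, 0.5],
    [0, 0, 0.8],
    [0, 0, 0.8],
    [0, 0, 0.8],
    [0, 0, 0.6],
    [0, 0, 0.35],
    [0, 0, 0],
  ],
  turn=[
    [0, 0, 0],
    [0, 0, 0],
    [0, 0, 0],
    [0, 0, 0],
    [0, 0, 0],
    [0, 0, 0],
    [0, 0, 0],
  ],
)

```text
time_s: 15.85
eef_pos: [0.5223, -0.1643, 0.0428]
tcp_rot: [0.298, -3.127, -0.001]
ft_force: [-0.3, 0.4, -0.4]
width: 0.701
finger_force: 0.0
```

>>> carry_out(
  grip=[0, 0, 0, 0, 0, 0],
  dp=[
    [0, 0, 0],
    [0, 0, 0],
    [0, 0, 0],
    [0, 0, 0],
    [0, 0, 0],
    [0, 0, 0],
  ],
  turn=[
    [0, 0, 0],
    [0, 0, 0],
    [0, 0, 0],
    [0, 0, 0],
    [0, 0, 0],
    [0, 0, 0],
  ],
)

```text
time_s: 16.6
eef_pos: [0.5228, -0.1635, 0.0438]
tcp_rot: [-0.298, 3.126, 0.002]
ft_force: [-1.0, 5.0, 6.7]
width: 0.337
finger_force: 61.4
```

The knob is gripped (28.6 mm measured against 30 mm). I'll follow the arc in two halves, watching the force.

>>> carry_out(
  grip=[0, 0, 0, 0, 0],
  dp=[
    [-0.1, 0, -0.44],
    [-0.14, 0, -0.43],
    [-0.18, 0, -0.41],
    [-0.22, 0, -0.39],
    [0, 0, 0],
  ],
  turn=[
    [0, 0, 0],
    [0, 0, 0],
    [0, 0, 0],
    [0, 0, 0],
    [0, 0, 0],
  ],
)

```text
time_s: 17.23
eef_pos: [0.5336, -0.1614, 0.0742]
tcp_rot: [0.297, -3.124, -0.003]
ft_force: [4.0, 1.3, -18.8]
width: 0.34
finger_force: 61.3
```

```bash
python3 -c "
from h import *
to([.608,-.1477,.117],.188)"
```

```text
t 17.23 pos [ 0.5336 -0.1614  0.0742] F [  4.    1.3 -18.8] w 0.34 ff 61.29549980163574
axes
 [[-0.982 -0.189 -0.004]
 [-0.189  0.982  0.001]
 [ 0.004  0.002 -1.   ]]
dp total [-3.77 -0.03 -2.16]
turn total [ 0.001 -0.002  0.001]
```

>>> carry_out(
  grip=[0, 0, 0, 0, 0, 0],
  dp=[
    [-0.26, 0, -0.37],
    [-0.3, 0, -0.34],
    [-0.33, 0, -0.31],
    [-0.36, 0, -0.27],
    [-0.38, 0, -0.24],
    [0, 0, 0],
  ],
  turn=[
    [0, 0, 0],
    [0, 0, 0],
    [0, 0, 0],
    [0, 0, 0],
    [0, 0, 0],
    [0, 0, 0],
  ],
)

```text
time_s: 17.98
eef_pos: [0.5667, -0.1551, 0.1077]
tcp_rot: [0.298, -3.126, -0.002]
ft_force: [-5.2, 1.6, -14.9]
width: 0.334
finger_force: 61.1
```

>>> carry_out(
  grip=[0, 0, 0, 0, 0, 0, 0],
  dp=[
    [-0.4, 0, -0.2],
    [-0.42, 0, -0.16],
    [-0.44, 0, -0.11],
    [-0.44, 0, -0.07],
    [-0.45, 0, -0.02],
    [0, 0, 0],
    [0, 0, 0],
  ],
  turn=[
    [0, 0, 0],
    [0, 0, 0],
    [0, 0, 0],
    [0, 0, 0],
    [0, 0, 0],
    [0, 0, 0],
    [0, 0, 0],
  ],
)

```text
time_s: 18.85
eef_pos: [0.6087, -0.1471, 0.1196]
tcp_rot: [0.297, -3.127, -0.001]
ft_force: [-7.2, 1.2, -10.5]
width: 0.329
finger_force: 59.8
```

```bash
python3 -c "
from h import *
to([.608,-.1477,.117],.188)
im=vision.grab_frame('side');a=cv2.resize(im[140:240,260:360,::-1],(600,600),interpolation=cv2.INTER_CUBIC);cv2.imwrite('pics/s5.png',a)"
```

```text
t 18.85 pos [ 0.6087 -0.1471  0.1196] F [ -7.2   1.2 -10.5] w 0.329 ff 59.842230677604675
axes
 [[-0.982 -0.188 -0.   ]
 [-0.188  0.982  0.001]
 [ 0.     0.001 -1.   ]]
dp total [ 0.04 -0.02  0.13]
turn total [ 0.001 -0.     0.001]
```

View pics/s5.png

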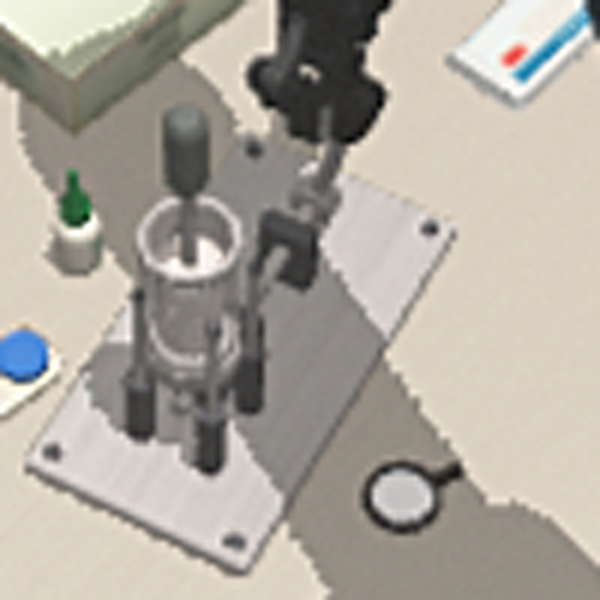

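The lever rod looks upright under the fingers at (325,160). The tube and brush have risen, and the bystanders are untouched. I'll check the lift numerically by matching patches between the two frames.

```bash
python3 -c "
from h import *
a=cv2.imread('pics/s4.png');b=cv2.imread('pics/s5.png')
for n,(x0,x1,y0,y1),z in(('handle',(170,228,115,210),.229),('rim',(143,255,205,300),.16),('static',(130,160,370,440),.05)):
    r=cv2.matchTemplate(b[y0-40:y1+40,x0-40:x1+40],a[y0:y1,x0:x1],cv2.TM_CCOEFF_NORMED);_,v,_,l=cv2.minMaxLoc(r)
    p=[.5836,-.02,z];q=[.5836,-.02,z+.0095]
    print(n,(l[0]-40,l[1]-40),round(v,2),'pred 9.5mm',((proj('side',q)-proj('side',p))*6).round(1))
w=stand([.5939,-.074,.188])
for z in(.044,.09,.134): print(z,((proj('side',w([0,-.075,z]))-[260,140])*6+2.5).round(0))
for t in(1.2,1.6):
    f=.1674+t; print(t,((proj('side',w([-.07*np.cos(f),-.075,.044+.07*np.sin(f)]))-[260,140])*6+2.5).round(0))
"
```

```text
handle (-13, -16) 0.88 pred 9.5mm [[  0.3 -12.7]]
rim (-7, -13) 0.87 pred 9.5mm [[  0.2 -11.5]]
static (0, -1) 0.96 pred 9.5mm [[  0.2 -10. ]]
0.044 [[316. 202.]]
0.09 [[321. 150.]]
0.134 [[325.  97.]]
1.2 [[348. 134.]]
1.6 [[299. 112.]]
```

```bash
python3 -c "
from h import *
im=vision.grab_frame('side')[:,:,::-1];x0,y0,k=295,145,16
a=cv2.resize(im[y0:y0+35,x0:x0+40],None,fx=k,fy=k,interpolation=cv2.INTER_CUBIC)
a=cv2.convertScaleAbs(a,alpha=1.3)
w=stand([.5939,-.074,.188])
for t,c in((1.2,(0,0,255)),(1.4,(0,255,0)),(1.6,(255,0,0))):
  f=.1674+t
  for r in np.arange(.0,.09,.004):
    p=(proj('side',w([-r*np.cos(f),-.075,.044+r*np.sin(f)]))[0]-[x0,y0]+.5)*k
    cv2.circle(a,(int(p[0]),int(p[1])),2,c,-1)
cv2.imwrite('pics/s6.png',a)"
```

```text
(no output)
```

View pics/s6.png

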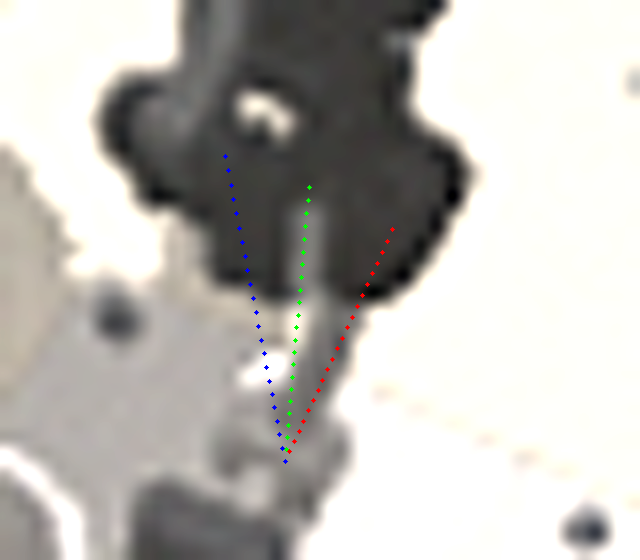

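The visible rod runs almost parallel to the straight-up line and is well inside the ±0.2 rad lines. The matched rim shift is also consistent with the full 9.5 mm lift. I'll settle briefly, then hand in.

>>> carry_out(
  grip=[0, 0, 0, 0],
  dp=[
    [0, 0, 0],
    [0, 0, 0],
    [0, 0, 0],
    [0, 0, 0],
  ],
  turn=[
    [0, 0, 0],
    [0, 0, 0],
    [0, 0, 0],
    [0, 0, 0],
  ],
)

```text
time_s: 19.45
eef_pos: [0.6086, -0.1472, 0.1196]
tcp_rot: [0.296, -3.127, -0.001]
ft_force: [-7.1, 1.9, -9.5]
width: 0.328
finger_force: 59.8
```

```bash
python3 -c "
from bench import close_job
print(close_job())"
```

```text
the job is handed in; nothing more can be done
None
```

I scrubbed the tube with two full strokes, left the brush standing in it, and handed the job in with the fingers holding the lever close to straight up and the tube lifted about 9.5 mm (estimated from the camera); no verdict came back.

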